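Empty the glue bin of the desk organiser

ROBOT

A 6-joint arm with a two-finger parallel gripper is mounted at the origin on the work surface. World frame = base frame: x ahead of the robot, y to its left, z up, the work surface at z = 0. Lengths are in m, angles in rad, forces in N, time in s.
With the tool pointing down it reaches from about 0.35 to 0.725 m from the base axis. Payload 4.3 kg.
Tool frame: the origin (TCP) lies midway between the tips of the shut fingers; the grasp point (between the pads) lies 19 mm behind it; z points along the fingers, y is the direction in which the jaws open and shut (so a half turn about z gives the same grasp; the last joint's range is limited). The gripper opens to 85 mm and grips with 20 to 120 N. Pads are 22 mm wide; open, the fingers measure 114 mm over their backs; the gripper's body (76 mm by 85 mm) begins 54 mm behind the grasp point. The pads swing forward as they close: fully open they stand 13 mm farther back than shut.
Start: joints at [0.99, 0.377, 0.081, 1.274, 0, 1.46], TCP at [0.261, 0.512, 0.231] pointing down, gripper open.
Joint ranges: [-2.72, 2.72], [-0.84, 1.66], [-1.02, 1.22], [-1.77, 2.12], [-1.37, 1.28], [-3.14, 3.14]. Speed limits (rad/s): [2.57, 2.57, 3.14, 3.14, 3.14, 3.14].

INTERFACE

Orientations are given as a unit quaternion [x, y, z, w].
In Python, from rig import goto, line_to, move_j, move_gripper, hold, inverse_kinematics, observe, capture, PlanningError, hand_in gives the robot as it stands. The module is installed in compiled form; this text tells all that it offers. Calls block until the motion is done:
- goto(position, orientation): joint-space move of the TCP to a pose.
- line_to(position, frame=None, v=0.15, contact_N=None): straight line of the TCP; frame=None keeps the orientation; v is the mean speed in m/s. With contact_N (N) it stops when the force on the tool has changed by that much, and returns True; else False.
- move_j(angles): joint-space move.
- move_gripper(opening, f_grip=None): finger opening in m; f_grip is the grip in N (None keeps the last); returns when the fingers have stopped.
- hold(seconds).
- inverse_kinematics(position, orientation): joint angles nearest the present ones, or None.
- observe(): the state.
- capture(name): name is "scene" or "top"; returns a dict with "frame" (400x640x3 uint8, blue, green, red), "fx", "fy", "cx", "cy" (pixels), "rvec" (rotation vector, rad) and "tvec" (3), from world to camera coordinates, as OpenCV has them. Camera axes: x right, y down, z forward; pixel columns grow to the right and rows downward; lengths in m; the calibration is good to about 2 mm. A picture is of the moment at which its call begins. There is no depth.
A pose or a line that the arm cannot do raises PlanningError and nothing moves.
- hand_in(): hands the job in, once; it reports no verdict.
The state is a dict: "time_s": time; "joint_pos": joint angles; "qd": joint speeds; "joint_torque": joint torques, N m; "position": TCP position; "eef_rot": TCP orientation; "contact_force": force on the tool from outside, world axes, zero at the start; "ft_torque": the same for the moment, N m; "finger_gap": finger opening in m.
Only numpy, scipy, OpenCV 4.12 (cv2) and the standard library are available. Lean on these libraries where they do the work, as an engineer would, in place of code of your own. Each camera call takes 0.05 s, during which the arm holds its last target. There are 200 camera calls.

TASK

The two used-up glue sticks in the desk organiser are for throwing away: lift the bin they lie in level and straight up, clear of the organiser, and only then tip both sticks out of it into the open cardboard carton. Then lower the empty bin gently back into its own pocket, the way round it was and fully home, leaving the other bins and the things on the desk where they are.

Things in the scene. Friction and masses are not known exactly. Their poses are not given: they have to be found in the camera images.
- organiser: Wooden desk organiser, fixed: three pockets in a row along its y, low pen trough along its front (-x). Origin on the desk under the middle pocket's centre; x to the back, z up. 362 mm long (y), x from -124 (trough front) to +74 mm. Walls 8 mm thick, 44 high; trough 26 high. Pockets 132 (x) by 110 (y) inside, centres at y = -118, 0, +118; their floor 4 mm above the desk.
- glue_bin: Grey plastic bin holding the two glue sticks, in any one of the pockets. 130 (x) by 108 mm (y) at the rim, tapering to 124 by 102 at the foot; 2 mm play a side at the pocket mouth, 4 at the foot. Side and back walls 60 mm high, front (-x) 38; walls 3 mm; 0.16 kg. Origin: centre of its underside, 4 mm above the desk when home; x to the back, axes then parallel to the organiser's.
- glue_bin_tab (a point): Grip point on the glue bin's finger tab, an upright plate in the middle of the back wall: 10 mm thick (bin's x), 46 wide (y), from 57 to 96 mm above the bin's underside. The point is mid-thickness, in the bin's frame at x = +60, y = 0, z = 78 mm. Free space before and behind the tab; it stands above all around it. Axes as the bin's.
- glue_bin_lip (a point): Middle of the glue bin's front lip, over which it pours: in the bin's frame x = -64, y = 0, z = 38 mm. Inside, a flat scoop ramp rises at 32 degrees from the floor (at x = -6 mm) to the lip. The sticks roll out over the lip once the bin is tipped forward (front down, back up) well past 32 degrees; 60 to 70 degrees empties it. Axes as the bin's.
- glue_stick_a: Glue stick, white barrel with a grey cap, a plain cylinder 25 mm in diameter and 90 mm long, 30 g, lying across the glue bin near its back wall; it rolls freely. Origin at its centre, y along its length.
- glue_stick_b: The other glue stick, same as the first, lying beside it, nearer the bin's front. Origin at its centre, y along its length.
- carton: Open-topped cardboard carton, fixed on the desk, its flaps folded down outside. Origin: centre of its underside. 220 mm (x) by 190 mm (y) outside (235 by 205 mm with the flaps), 85 mm high, walls and floor 4 mm; empty.
- tape_bin: Same kind of bin, in another pocket, holding a roll of tape lying flat. Leave it alone. Origin: centre of its underside.
- staple_bin: Same kind of bin, in the remaining pocket, holding a small cardboard box of staples. Leave it alone. Origin: centre of its underside.
- tape_roll: Roll of tape, 57 mm across, 19 mm high, flat in the tape bin. Origin: centre of its underside.
- staple_box: Cardboard box, 52 by 82 by 34 mm high, in the staple bin. Origin: centre of its underside.
- stapler: Black and steel stapler standing behind the organiser, 155 mm long (x), 36 mm wide, about 57 mm high. Origin: centre of its underside.
- calculator: Desk calculator lying flat on the robot's side of the carton, 105 by 165 mm, 20 mm high. Origin: centre of its underside.
- tape_dispenser: Black desk tape dispenser behind the organiser and the carton, 105 mm long (x), 50 mm wide, 70 mm high. Origin: centre of its underside.
- mug: White mug to the right of the organiser, 82 mm across plus handle, 92 mm high. Origin: centre of its underside.
- stamp: Black and grey self-inking hand stamp standing to the left of the carton, 54 by 40 mm, 85 mm high. Origin: centre of its underside.
There are look-alikes about, which are no part of the job. What is shaped like the glue_bin but yellow is not meant.

How it is judged:
On the way, in this order (a step that is already met when the one before it is completed fails the run):
1. The glue bin is lifted level out of the organiser, its underside above the pocket walls, with both glue sticks still in it (z of glue_bin in the frame of organiser above 0.05 m and angle between glue_bin's own z axis and vertical below 0.3 rad and distance between each of glue_stick_a, glue_stick_b and glue_bin below 0.09 m), for 0.1 s.
2. The bin is tipped over the carton (angle between glue_bin's own z axis and vertical above 0.5 rad and horizontal distance between glue_bin and carton below 0.22 m and height (world z) of glue_bin above 0.06 m), for 0.1 s.
3. Both glue sticks lie in the carton (x of glue_stick_a in the frame of carton between -0.106 and 0.106 m and y of glue_stick_a in the frame of carton between -0.091 and 0.091 m and z of glue_stick_a in the frame of carton between -0.01 and 0.065 m and x of glue_stick_b in the frame of carton between -0.106 and 0.106 m and y of glue_stick_b in the frame of carton between -0.091 and 0.091 m and z of glue_stick_b in the frame of carton between -0.01 and 0.065 m), for 0.2 s.
At the end, for the whole second after the job is handed in: Both sticks rest in the carton (centres inside, under 65 mm up). Glue bin in its own pocket, same way round: origin within 8 mm, tab 10 mm of the start, under 4 mm off the floor, within 0.05 rad of upright. Other bins within 12 mm, their contents 40 mm, desk things 30 mm of their starts (all of step 3 and distance of glue_bin from where it was at the start of the episode below 0.008 m and distance of glue_bin_tab from where it was at the start of the episode below 0.01 m and angle between glue_bin's own z axis and vertical below 0.05 rad and z of glue_bin in the frame of organiser below 0.008 m and linear speed of glue_bin below 0.02 m/s and linear speed of each of glue_stick_a, glue_stick_b below 0.05 m/s and distance of each of tape_bin, staple_bin from where it was at the start of the episode below 0.012 m and distance of each of tape_roll, staple_box from where it was at the start of the episode below 0.04 m and distance of each of stapler, calculator, tape_dispenser, mug, stamp from where it was at the start of the episode below 0.03 m); the robot touches nothing.
It fails at once if The glue bin is tipped by more than 0.3 rad while still in its pocket (less than 35 mm from its place) (angle between glue_bin's own z axis and vertical above 0.3 rad and distance of glue_bin from where it was at the start of the episode below 0.035 m).
It fails at once if The glue bin is dropped into its pocket (faster than 0.6 m/s within 35 mm of its place) (linear speed of glue_bin above 0.6 m/s and distance of glue_bin from where it was at the start of the episode below 0.035 m).
It fails at once if Another bin is pulled or knocked out of place by more than 30 mm (distance of any of tape_bin, staple_bin from where it was at the start of the episode above 0.03 m).
It fails at once if The stapler, calculator, tape dispenser, mug or stamp is pushed more than 30 mm (distance of any of stapler, calculator, tape_dispenser, mug, stamp from where it was at the start of the episode above 0.03 m).
It also fails if it takes over 61 s, if anything falls off the work surface, if the arm or the gripper's body presses on something with over 40 N, if the wrist force passes 120 N, or if a joint passes its speed limit or range.

## Working session

There is one attempt and no reset: what is moved stays moved. The work goes in short steps, each a Python script; the robot and the scene stay as the last script left them, time stands still between calls to the robot, and variables do not carry over. Pictures are saved under pics/ and viewed, about 8 in all and at most 12, crops included, and the job is handed in when it is done.

```bash
mkdir -p pics
python3 - <<'E'
from rig import *
import cv2
for n in("scene","top"):
    c=capture(n); cv2.imwrite(f"pics/{n}0.png",c["frame"]); print(n,c["fx"],c["cx"],c["cy"],c["rvec"],c["tvec"])
    R=cv2.Rodrigues(c["rvec"])[0] if not hasattr(c["rvec"],'x') else 0
    print(-R.T@c["tvec"],R)
print(observe())
E
```

```text
scene 433.57025714736335 312.0089998318463 196.75005738689632 [ 1.73107775  1.87229264 -0.74704367] [-0.00385177 -0.31129449  1.82331414]
[1.4561722  0.14730004 1.13104322] [[-0.08487827  0.99624524 -0.01706195]
 [ 0.73434911  0.0509732  -0.67685532]
 [-0.67344418 -0.06997974 -0.73591832]]
top 430.85597004002085 321.98684609928233 196.3948636487596 [ 2.10779264 -2.11912131  0.17764579] [0.05156715 0.52914199 1.24676023]
[0.28677465 0.02293947 1.32449823] [[-0.00338951 -0.99977616 -0.02088398]
 [-0.98234548  0.00723525 -0.18693584]
 [ 0.1870451   0.01988166 -0.98215012]]
{'time_s': 0.1, 'joint_pos': array([9.89695041e-01, 3.78026006e-01, 7.97745858e-02, 1.27435647e+00,
       1.33321009e-05, 1.46049790e+00]), 'qd': array([-0.0004318 , -0.00133265,  0.00310406, -0.00103974,  0.00150855,
        0.00033928]), 'joint_torque': array([ 1.26548806e-03, -4.64695144e+01,  2.70582569e+01,  1.20344816e-02,
       -7.68258042e-05, -1.28537096e-05]), 'position': array([0.26050026, 0.51197412, 0.23043956]), 'eef_rot': array([ 2.33233271e-01,  9.72420393e-01, -8.49933600e-04, -3.13199842e-04]), 'contact_force': array([ 0.76914303, -0.38456524, -0.42932542]), 'ft_torque': array([ 0.0047285 , -0.06216813,  0.03646464]), 'finger_gap': 0.08544357107484492}
```

View pics/top0.png

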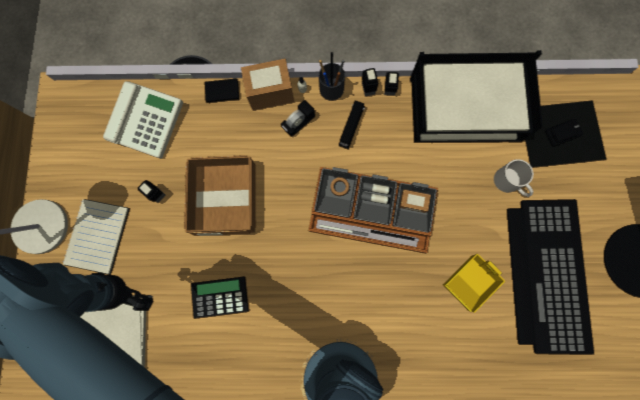

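View pics/scene0.png

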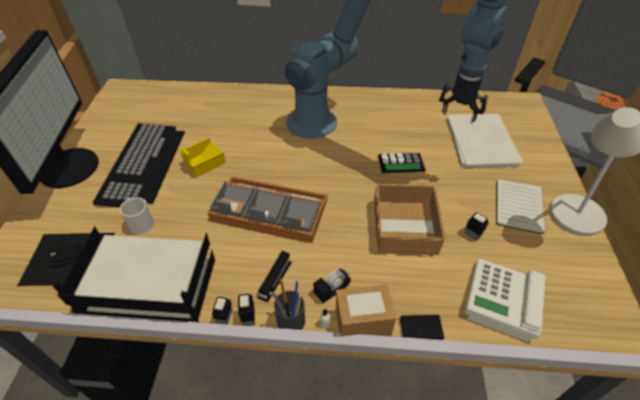

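The glue bin is in the middle pocket (top view, ~(377,198)). The tape bin is on its left and the staple bin on its right. The carton is at ~(220,196) and the yellow look-alike at (473,283). I'll enlarge the organiser in both views.

```bash
cat > h.py <<'E'
import numpy as np, cv2
from rig import *
def cam(n):
    c=capture(n); K=np.array([[c["fx"],0,c["cx"]],[0,c["fy"],c["cy"]],[0,0,1]]); R=cv2.Rodrigues(np.array(c["rvec"]))[0]
    return c["frame"],K,R,np.array(c["tvec"]).reshape(3)
def ray(C,uv,z):
    _,K,R,t=C; d=R.T@np.linalg.inv(K)@np.array([uv[0],uv[1],1.]); o=-R.T@t
    return o+d*(z-o[2])/d[2]
E
python3 - <<'E'
from h import *
T=cam("top");S=cam("scene")
a=cv2.resize(T[0][150:260,180:450],None,fx=2.96,fy=2.96,interpolation=cv2.INTER_CUBIC)
cv2.imwrite("pics/t1.png",a)
a=cv2.resize(S[0][165:255,200:450],None,fx=3.2,fy=3.2,interpolation=cv2.INTER_CUBIC)
cv2.imwrite("pics/s1.png",a)
# organiser brown mask
for n,C,box in(("top",T,(300,160,450,260)),("topcarton",T,(175,145,265,245)),("scene",S,(200,170,335,245))):
    hsv=cv2.cvtColor(C[0],cv2.COLOR_BGR2HSV); x0,y0,x1,y1=box
    print(n,hsv[(y0+y1)//2, x0:x1:12].tolist())
E
```

```text
top [[18, 137, 177], [14, 171, 139], [40, 10, 73], [40, 11, 72], [40, 11, 70], [30, 11, 70], [40, 11, 72], [38, 14, 72], [40, 12, 64], [36, 14, 88], [19, 91, 90], [18, 18, 71], [18, 137, 179]]
topcarton [[18, 136, 167], [15, 151, 86], [28, 40, 103], [28, 36, 196], [28, 35, 197], [27, 38, 196], [26, 41, 187], [17, 140, 91]]
scene [[19, 127, 185], [20, 19, 80], [20, 24, 64], [19, 65, 181], [18, 16, 79], [18, 23, 111], [20, 21, 110], [17, 48, 96], [20, 21, 109], [21, 17, 108], [16, 158, 144], [19, 128, 179]]
```

View pics/t1.png

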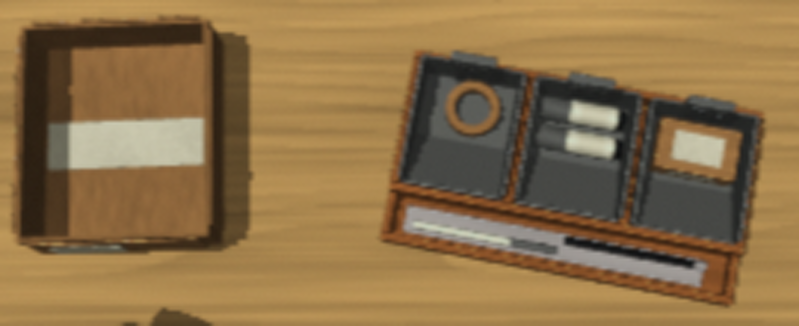

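View pics/s1.png

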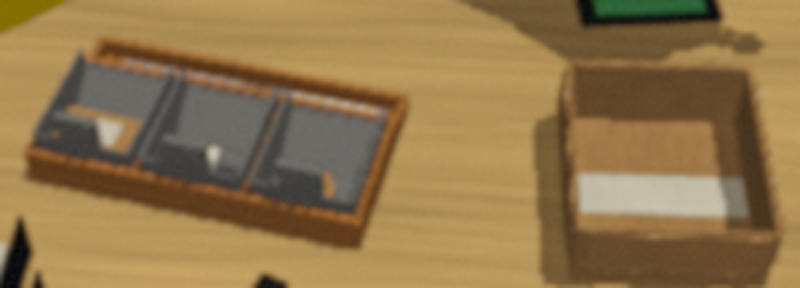

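Top crop shows tabs at (475,58), (592,79) and (712,103), organiser back corners at (418,52)/(764,113) and trough front corners at (381,242)/(730,303). The sticks lie in the middle bin. I'll fit the organiser and carton poses from the corners and check reachability.

```bash
cat >> h.py <<'E'
from scipy.spatial.transform import Rotation as Ro
def fit(model,world):
    M=cv2.estimateAffinePartial2D(np.float64(model),np.float64(world),ransacReprojThreshold=1)[0]
    return M
def rigid(m,w):
    m=np.float64(m);w=np.float64(w);a=m-m.mean(0);b=w-w.mean(0)
    th=np.arctan2((a[:,0]*b[:,1]-a[:,1]*b[:,0]).sum(),(a*b).sum())
    R=np.array([[np.cos(th),-np.sin(th)],[np.sin(th),np.cos(th)]]);t=w.mean(0)-R@m.mean(0)
    return th,t,(m@R.T+t-w)
E
python3 - <<'E'
from h import *
C=cam("top"); f=lambda x,y:(180+(x+.5)/2.96-.5,150+(y+.5)/2.96-.5)
m=[(.074,.181),(.074,-.181),(-.124,.181),(-.124,-.181)]
w=[ray(C,f(*p),z)[:2] for p,z in(((418,52),.044),((764,113),.044),((381,242),.026),((732,304),.026))]
th,t,r=rigid(m,w);print("org",th,t,(r*1000).round(1).tolist())
c,s=np.cos(th),np.sin(th)
print("tab pred",t+[.06*c,.06*s],"meas top edge z.1",ray(C,f(592,74),.100), "tabs",[ray(C,f(*p),.1)[:2].round(3) for p in((475,54),(712,98))])
S=cam("scene")
# project prediction of tab top in the two views
for n,X in(("top",C),("scene",S)):
    P=np.array([[*(t+np.array([c*.06-s*y,s*.06+c*y])),.1] for y in(.118,0,-.118)])
    print(n,cv2.projectPoints(P,cv2.Rodrigues(X[2])[0],X[3],X[1],None)[0].round(1).tolist())
m=[(.11,.095),(.11,-.095),(-.11,.095),(-.11,-.095)]
w=[ray(C,f(*p),.085)[:2] for p in((22,25),(210,19),(15,241),(214,240))]
th2,t2,r=rigid(m,w);print("carton",th2,t2,(r*1000).round(1).tolist())
for uv in((345,146),(352,124),(363,104),(200,285)): print(uv,ray(C,uv,.04))
np.savez("pose.npz",th=th,t=t,th2=th2,t2=t2)
E
```

```text
org -0.18703167616767088 [ 0.515699   -0.10999463] [[0.4, 2.2], [0.4, -0.6], [1.0, 0.2], [-1.8, -1.7]]
tab pred [ 0.57465263 -0.12115122] meas top edge z.1 [ 0.58316645 -0.12057191  0.1       ] tabs [array([ 0.604, -0.006]), array([ 0.558, -0.237])]
top [[[340.0, 170.5]], [[380.0, 177.5]], [[420.3, 184.6]]]
scene [[[292.3, 215.7]], [[256.7, 208.4]], [[222.2, 201.4]]]
carton 0.024660374992412363 [0.53404633 0.35295534] [[-1.0, -1.7], [-0.9, -0.6], [-1.5, -1.9], [3.3, 4.1]]
(345, 146) [ 0.68995184 -0.02297495  0.04      ]
(352, 124) [ 0.76144024 -0.04582894  0.04      ]
(363, 104) [ 0.82746147 -0.08160891  0.04      ]
(200, 285) [0.26903452 0.4083254  0.04      ]
```

```bash
cat >> h.py <<'E'
d=np.load("pose.npz") if __import__("os").path.exists("pose.npz") else None
def tool(yaw,tilt,s):
    """bin rotation (front down by tilt) -> tool quaternion and bin matrix"""
    B=(Ro.from_euler("z",yaw)*Ro.from_euler("y",-tilt)).as_matrix()
    T=np.column_stack([s*B[:,1],s*B[:,0],-B[:,2]])
    return B,Ro.from_matrix(T).as_quat()
GR=np.array([.06,0,.078]); LIP=np.array([-.064,0,.038])
def tcp(binpt,world,yaw,tilt,s):
    B,q=tool(yaw,tilt,s); return np.asarray(world)+B@(GR+np.array([0,0,-.019])-binpt),q
E
python3 - <<'E'
from h import *
th,t,t2=float(d["th"]),d["t"],d["t2"]
for s in(1,-1):
    for z in(.0,.06,.16):
        p,q=tcp(np.zeros(3),[*t,.004+z],th,0,s); print(s,"pick",p.round(3),np.round(inverse_kinematics(p,q),2) if inverse_kinematics(p,q) is not None else None)
    for yaw in(0.02,.3,.58):
        for tilt in(0,35,70):
            u=np.array([np.cos(yaw),np.sin(yaw)]);p,q=tcp(LIP,[*(t2+.035*u),.125],yaw,np.radians(tilt),s)
            k=inverse_kinematics(p,q); print(s,yaw,tilt,p.round(3),None if k is None else k.round(2))
E
```

```text
1 pick [ 0.575 -0.121  0.063] [-0.32  0.5  -0.18  0.89  0.    1.44]
1 pick [ 0.575 -0.121  0.123] [-0.32  0.45 -0.09  1.03  0.    1.44]
1 pick [ 0.575 -0.121  0.223] [-0.32  0.4   0.1   1.27  0.    1.44]
1 0.02 0 [0.693 0.356 0.146] [0.39 0.89 0.76 1.44 0.   1.94]
1 0.02 35 [0.659 0.355 0.213] [ 0.53  0.32 -0.25  0.45 -0.28  2.  ]
1 0.02 70 [0.592 0.354 0.249] [ 0.72  0.24 -0.95 -0.74 -0.65  1.85]
1 0.3 0 [0.686 0.4   0.146] [0.45 0.95 0.87 1.5  0.   1.72]
1 0.3 35 [0.653 0.39  0.213] [ 0.5   0.3  -0.29  0.38 -0.12  1.74]
1 0.3 70 [0.589 0.37  0.249] None
1 0.58 0 [0.667 0.44  0.146] [0.5  0.97 0.91 1.52 0.   1.49]
1 0.58 35 [0.638 0.421 0.213] [ 0.48  0.3  -0.3   0.37  0.06  1.49]
1 0.58 70 [0.582 0.385 0.249] None
-1 pick [ 0.575 -0.121  0.063] [-0.32  0.5  -0.18  0.89  0.   -1.7 ]
-1 pick [ 0.575 -0.121  0.123] [-0.32  0.45 -0.09  1.03  0.   -1.7 ]
-1 pick [ 0.575 -0.121  0.223] [-0.32  0.4   0.1   1.27  0.   -1.7 ]
-1 0.02 0 [0.693 0.356 0.146] [ 0.39  0.89  0.76  1.44  0.   -1.2 ]
-1 0.02 35 [0.659 0.355 0.213] [ 0.53  0.32 -0.25  0.45 -0.28 -1.14]
-1 0.02 70 [0.592 0.354 0.249] [ 0.72  0.24 -0.95 -0.74 -0.65 -1.29]
-1 0.3 0 [0.686 0.4   0.146] [ 0.45  0.95  0.87  1.5   0.   -1.42]
-1 0.3 35 [0.653 0.39  0.213] [ 0.5   0.3  -0.29  0.38 -0.12 -1.4 ]
-1 0.3 70 [0.589 0.37  0.249] None
-1 0.58 0 [0.667 0.44  0.146] [ 0.5   0.97  0.91  1.52  0.   -1.65]
-1 0.58 35 [0.638 0.421 0.213] [ 0.48  0.3  -0.3   0.37  0.06 -1.66]
-1 0.58 70 [0.582 0.385 0.249] None
```

Run:
```python
from h import *
th,t=float(d["th"]),d["t"]
move_gripper(.055)
p,q=tcp(np.zeros(3),[*t,.164],th,0,1); goto(p,q)
p,q=tcp(np.zeros(3),[*t,.064],th,0,1); line_to(p,v=.12)
o=observe();print(o["time_s"],o["position"],o["contact_force"],o["finger_gap"])
T=cam("top");S=cam("scene")
a=cv2.resize(T[0][150:250,310:450],(560,400),interpolation=cv2.INTER_CUBIC);b=cv2.resize(S[0][150:250,200:340],(560,400),interpolation=cv2.INTER_CUBIC)
cv2.imwrite("pics/p2.png",cv2.resize(np.vstack([a,b]),(420,600)))
```

```text
4.2 [ 0.57528344 -0.1212683   0.12382973] [ 0.15757793 -0.05413855  0.32033785] 0.05540095988879885
```

View pics/p2.png

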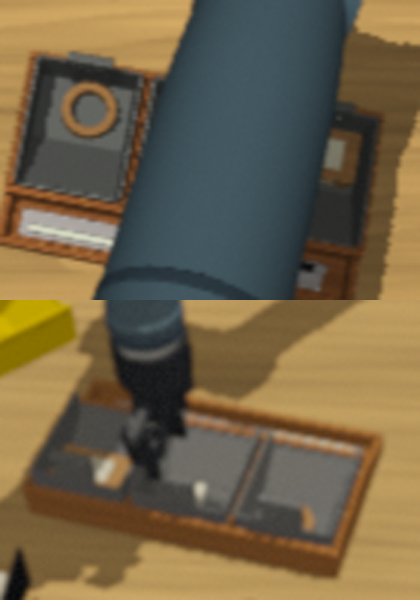

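The upper panel (top camera) is blocked by the arm. In the lower one (scene camera) the fingers are at about pixel (250,204), over the middle bin's back wall where the tab is predicted. I'll descend with contact stop, close and check.

Run:
```python
from h import *
th,t=float(d["th"]),d["t"]
p,q=tcp(np.zeros(3),[*t,.005],th,0,1)
print("contact",line_to(p,v=.06,contact_N=8))
o=observe();print(o["position"],o["contact_force"])
move_gripper(0.0,f_grip=70); hold(.2)
o2=observe();print(o2["time_s"],o2["finger_gap"],o2["position"],(o2["contact_force"]-o["contact_force"]).round(2))
S=cam("scene");cv2.imwrite("pics/p3.png",cv2.resize(S[0][150:250,200:340],(700,500),interpolation=cv2.INTER_CUBIC))
```

```text
contact False
[ 0.57509562 -0.12129281  0.06449868] [ 0.31969065 -0.7128083   0.06994558]
6.1083 0.009071575692838134 [ 0.57583503 -0.12154323  0.06463981] [ 3.52 -0.17  1.36]
```

View pics/p3.png

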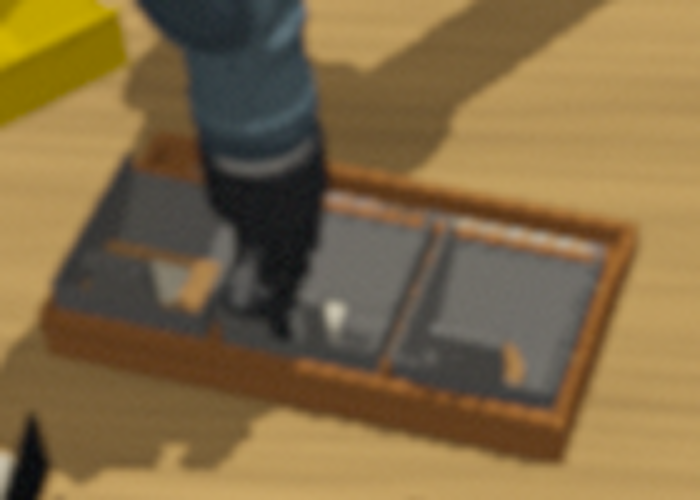

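Closed at 9 mm gap on the tab, fingers at (275,300) in the middle bin. Now the lift.

Run:
```python
from h import *
p=observe()["position"]; q=observe()["eef_rot"]; np.savez("grip.npz",p=p,q=q)
for dz,v in((.02,.05),(.08,.08),(.165,.12)):
    line_to(p+[0,0,dz],v=v); o=observe(); print(o["time_s"],o["position"].round(4),o["contact_force"].round(2),o["ft_torque"].round(2),o["finger_gap"].round(4))
hold(.3)
S=cam("scene");T=cam("top");cv2.imwrite("pics/p4.png",np.hstack([cv2.resize(S[0][110:260,190:350],(480,450)),cv2.resize(T[0][150:250,310:380],(315,450))]))
```

```text
Traceback (most recent call last):
AttributeError: 'float' object has no attribute 'round'
```

Run:
```python
from h import *
p=np.load("grip.npz")["p"]
def st(): o=observe(); print(round(o["time_s"],1),o["position"].round(4),o["contact_force"].round(2),o["ft_torque"].round(2),o["finger_gap"])
st()
for dz,v in((.08,.08),(.165,.12)):
    line_to(p+[0,0,dz],v=v); st()
hold(.3)
S=cam("scene");T=cam("top");cv2.imwrite("pics/p4.png",np.hstack([cv2.resize(S[0][110:260,190:350],(480,450)),cv2.resize(T[0][150:250,310:380],(315,450))]))
```

```text
6.7 [ 0.575  -0.1213  0.0842] [ 1.82  0.1  -1.1 ] [-0.02 -0.34 -0.05] 0.009188647875148033
7.6 [ 0.5753 -0.1214  0.144 ] [ 0.54  0.17 -2.53] [ 0.01 -0.09  0.06] 0.008991901633937269
8.5 [ 0.5754 -0.1214  0.2287] [ 0.09 -0.66 -1.52] [ 0.   -0.05 -0.05] 0.009169062034533831
```

View pics/p4.png

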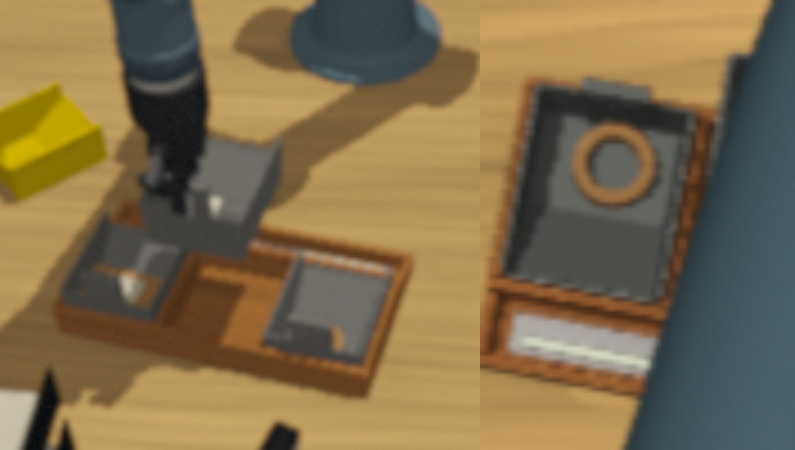

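The bin is out level, stick still visible at (215,207), and its pocket is empty. Next I'll carry it over the carton and check the tilt path first.

```bash
cat > path.py <<'E'
from h import *
t2=d["t2"];yaw=.02;u=np.array([np.cos(yaw),np.sin(yaw)])
def wp(deg):
    a=min(deg/30,1); return tcp(LIP,[*(t2+(-.05+.085*a)*u+np.array([0,-.004])),.19-.06*a],yaw,np.radians(deg),1)
E
python3 - <<'E'
from path import *
for g in(0,15,30,40,50,60,67):
    p,q=wp(g);k=inverse_kinematics(p,q);print(g,p.round(3),None if k is None else k.round(2))
p,q=wp(0);line_to(p,q,v=.18)
o=observe();print(o["time_s"],o["position"],o["finger_gap"],o["contact_force"])
E
```

```text
0 [0.608 0.35  0.211] [0.43 0.67 0.51 1.41 0.   1.98]
15 [0.641 0.351 0.212] [ 0.46  0.5   0.18  1.02 -0.11  2.  ]
30 [0.666 0.352 0.21 ] [ 0.5   0.37 -0.13  0.59 -0.23  1.99]
40 [0.651 0.351 0.226] [ 0.54  0.26 -0.36  0.32 -0.33  1.99]
50 [0.633 0.351 0.238] [ 0.6   0.19 -0.57  0.02 -0.43  1.97]
60 [0.613 0.351 0.248] [ 0.66  0.17 -0.77 -0.32 -0.54  1.93]
67 [0.598 0.35  0.252] [ 0.7   0.2  -0.9  -0.6  -0.62  1.88]
11.6667 [0.60819653 0.34983603 0.21116125] 0.009340680430025438 [-0.41036672  0.96289749 -1.60730879]
```

Run:
```python
from path import *
for g in(15,28,36,44,52,60,67):
    p,q=wp(g);line_to(p,q,v=.04); 
o=observe();print(o["time_s"],o["position"],o["finger_gap"],o["contact_force"])
hold(.8)
S=cam("scene");T=cam("top");cv2.imwrite("pics/p5.png",np.hstack([cv2.resize(S[0][100:260,350:480],(390,480)),cv2.resize(T[0][140:260,170:270],(400,480))]))
```

```text
16.0833 [0.59883285 0.35051052 0.25276439] 0.0092394439843998 [-1.15570064 -0.56592378 -1.86884405]
```

View pics/p5.png

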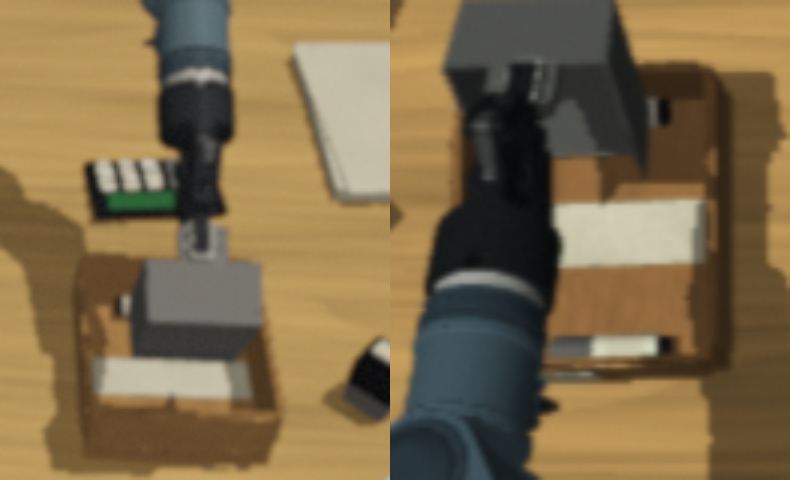

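One stick lies along the carton's near wall (right panel (610,347)), and the other shows past the bin's side at (655,110). The bin is hiding most of that one. I'll level the bin, move it away and check the carton.

Run:
```python
from path import *
for g in(50,30,0):
    p,q=wp(g);line_to(p+[0,0,.02],q,v=.06)
G=np.load("grip.npz"); line_to(G["p"]+[0,0,.165],G["q"],v=.18); hold(.3)
o=observe();print(o["time_s"],o["position"],o["eef_rot"]-G["q"],o["finger_gap"],o["contact_force"])
S=cam("scene");T=cam("top");cv2.imwrite("pics/p6.png",np.hstack([cv2.resize(S[0][110:260,190:350],(480,450)),cv2.resize(T[0][145:245,175:265],(315,350)).__class__(0) if 0 else cv2.copyMakeBorder(cv2.resize(T[0][145:245,175:265],(315,350)),0,100,0,0,0)]))
```

```text
22.8083 [ 0.57586878 -0.12141145  0.22966   ] [-9.43099059e-05  1.13820648e-04  1.20068797e-05 -2.67435748e-06] 0.009239521345251057 [-0.8512561  -0.02600813 -2.24561947]
```

View pics/p6.png

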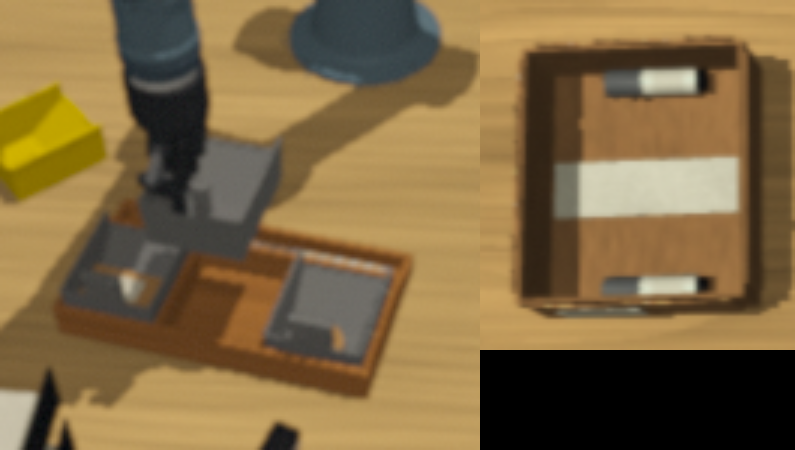

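Both sticks are in the carton, at (655,82) and (655,286) in the right panel. The empty bin hangs just as it did after the lift. Now I'll lower it gently with contact stop.

Run:
```python
from h import *
p=np.load("grip.npz")["p"]
def st(*a): o=observe(); print(*a,round(o["time_s"],1),o["position"].round(4),o["contact_force"].round(2),o["ft_torque"].round(2),o["finger_gap"])
line_to(p+[0,0,.06],v=.1);st()
c=line_to(p+[0,0,.004],v=.04,contact_N=10);st("a",c)
if not c: c=line_to(p-[0,0,.002],v=.02,contact_N=6);st("b",c)
S=cam("scene");cv2.imwrite("pics/p7.png",cv2.resize(S[0][150:250,200:340],(560,400),interpolation=cv2.INTER_CUBIC))
```

```text
24.1 [ 0.5765 -0.1218  0.1254] [-0.11  0.08 -1.51] [-0.03 -0.08  0.02] 0.009320064031896108
a False 25.7 [ 0.5761 -0.1217  0.069 ] [ 0.33 -0.03 -2.34] [-0.04 -0.12  0.03] 0.009017753884203903
b True 26.0 [ 0.5765 -0.1218  0.0644] [0.1  0.94 5.1 ] [0.08 0.31 0.04] 0.00926160154470561
```

View pics/p7.png

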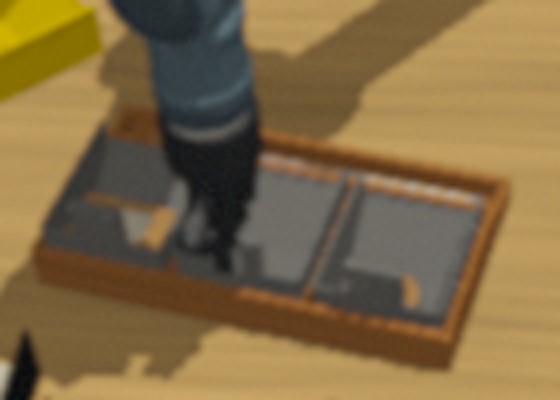

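Seated, with floor contact at the grip height (64.4 mm against 64.6). Release, back off and check.

Run:
```python
from h import *
move_gripper(.05); hold(.2); p=observe()["position"]
line_to(p+[0,0,.15],v=.1)
move_j([0.99,0.377,0.081,1.274,0,1.46]); hold(.5)
o=observe();print(o["time_s"],o["finger_gap"],o["contact_force"])
T=cam("top");S=cam("scene")
for n,X,(x0,y0,x1,y1) in(("top",T,(300,90,600,330)),("scene",S,(190,170,340,300))):
    df=cv2.absdiff(X[0],cv2.imread(f"pics/{n}0.png")).max(2)[y0:y1,x0:x1]
    ys,xs=np.where(df>40); print(n,len(xs),(xs.min()+x0,xs.max()+x0,ys.min()+y0,ys.max()+y0) if len(xs) else "")
a=cv2.resize(T[0][150:260,180:450],None,fx=2.96,fy=2.96,interpolation=cv2.INTER_CUBIC)
b=cv2.resize(S[0][165:255,200:450],None,fx=3.0,fy=3.0,interpolation=cv2.INTER_CUBIC)
cv2.imwrite("pics/p8.png",np.vstack([a[:,:750],b]))
```

```text
31.3417 0.05015858934651461 [ 0.48920496 -0.3965656   0.22750754]
top 255 (np.int64(371), np.int64(391), np.int64(174), np.int64(224))
scene 17 (np.int64(264), np.int64(268), np.int64(211), np.int64(215))
```

View pics/p8.png

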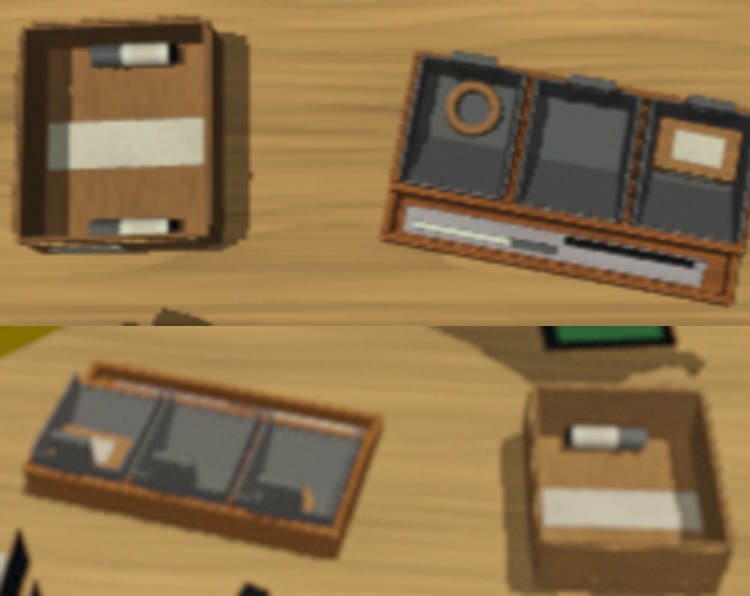

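The bin is home and empty, with its tab at (592,78) as before, and both sticks lie in the carton. Nothing else has changed in the image.

```bash
python3 -c "from rig import *; hand_in()"
```

```text
the job is handed in; nothing more can be done
```

The job is done and handed in at about 31 s of the 61 s allowed. I gripped the glue bin by its tab, lifted it straight up and level, and tipped it to about 67° over the carton. Then I lowered it back into its own pocket with a contact stop, let go and moved the arm away.

**Last checks:**
- **Sticks:** the final picture shows both lying in the carton.
- **Glue bin:** it touched the pocket floor within 0.2 mm of the height at which it was gripped, and its tab is at the same pixel as at the start.
- **Other things:** in the organiser area, before and after pictures differ only around the glue bin, mainly where the sticks had been. The calculator and stamp were outside the area I compared, and I did not check them against their starting positions. The arm never went low near them.

**Small disagreements:** the fingers looked roughly 10 mm off the tab's middle, towards the staple bin. The measured tab position also differed by about 3 mm from the organiser fit. The grip held steady at about 9 mm opening throughout.

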